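# Thread a drive shaft through two pillow-block bearings

### The job

Fit the steel shaft with the belt pulley into the two pillow-block bearings on the channel frame: pick it off its wooden V stand, feel its long plain end into the bearing nearer the stand, on through the second bearing, and slide it fully home until its collar sits against the first bearing; then let go. Never force it: the bearings are delicate, so work by light touch, and leave the box, the oil can and the wrench where they are.

Things in the scene. Friction and masses are not known exactly. Their poses are not given: they have to be found in the camera images.
- frame: Grey steel channel 240 x 152 x 50 mm bolted to the bench, origin under its middle; x is the way the shaft must go in, y across, z up. It carries a slotted belt-tension plate with two dark cast pillow blocks, bores in one line along x, 91 mm above the bench. Plate and blocks are clamped together 5 to 25 mm towards +y from the slack stop; how far is NOT in any pose: find it by feel or sight.
- entry (a point): Point fixed to the frame at x = -58, y = -13 mm, 91 mm up (axes as the frame's): where the first bearing's ring begins with the plate at its slack stop; it now stands 5 to 25 mm to +y of it. Ring: bore 21 mm, 28 mm outside, spans x = -58 to -26 mm, ends 3 mm proud of the 66 mm high housing. It stands up to 0.04 rad askew about the vertical and swivels stiffly (0.2 N m) to suit the shaft.
- exit (a point): Point fixed to the frame at x = +58, y = -13 mm, 91 mm up: where the second bearing's ring ends with the plate at its slack stop. It is like the first, spans x = +26 to +58 mm, is shifted by the same amount and is askew on its own. Any push, side load or knock from the shaft above 50 N spoils a bearing; feel and seat slowly, 5 to 15 N is plenty.
- shaft_mid (a point): Mid-length of the steel shaft, on its axis: 264 mm long, about 0.55 kg, balanced near -30 mm. x points to the plain end that goes in first (20 mm diameter to +132 mm, 1.2 mm chamfer). A fixed collar, 34 mm diameter, spans +2 to -12 mm; a belt pulley, 56 mm diameter, spans -100 to -120 mm. Starts level, 40 mm up; hold it near -32 mm. Fully home, its middle is at the frame's x = -60 mm.
- shaft_tip (a point): Centre of the shaft's leading end face, on the axis, 132 mm from the middle.
- stand: Wooden stand fixed on the bench at the robot's left, board 190 x 100 x 12 mm with two wooden V rests 22 mm wide at 80 mm either side of its middle, 47 mm high at most; origin under its middle, x along the shaft.
- bearing_box: Bystander: orange carton 100 x 62 x 46 mm on the bench, origin under its middle. Leave it alone.
- oil_can: Bystander: grey bottle, 54 mm diameter, 130 mm high, standing on the bench, origin under its middle. Leave it alone.
- wrench: Bystander: steel spanner 170 mm long lying flat on the bench, origin under its middle. Leave it alone.

How it is judged:
On the way, in this order (a step that is already met when the one before it is completed fails the run):
1. the shaft's plain end is inside the first bearing (x of shaft_tip in the frame of frame above -0.04 m and z of shaft_tip in the frame of frame between 0.087 and 0.095 m and y of shaft_tip in the frame of frame between -0.016 and 0.016 m and angle between the x axis of shaft_mid and the x axis of frame, either way round below 0.15 rad), for 0.1 s.
2. the shaft has gone on into the second bearing (x of shaft_tip in the frame of frame above 0.042 m and z of shaft_tip in the frame of frame between 0.088 and 0.094 m and y of shaft_tip in the frame of frame between -0.016 and 0.016 m and angle between the x axis of shaft_mid and the x axis of frame, either way round below 0.08 rad), for 0.1 s.
At the end, for the whole second after the job is handed in: The shaft lies at rest through both bearings, level and in line with them (within 0.06 rad, at bore height within 3 mm), its leading end out beyond the second bearing and its collar within 2 mm of the first bearing's ring (x of shaft_tip in the frame of frame between 0.07 and 0.075 m and x of shaft_mid in the frame of frame below -0.055 m and z of shaft_tip in the frame of frame between 0.088 and 0.094 m and z of shaft_mid in the frame of frame between 0.088 and 0.094 m and y of shaft_tip in the frame of frame between -0.016 and 0.016 m and angle between the x axis of shaft_mid and the x axis of frame, either way round below 0.06 rad and linear speed of shaft below 0.02 m/s); the robot touches nothing.
It fails at once if the shaft pressed on the bearings or frame with more than 50 N (contact force between shaft and frame above 50 N).
It fails at once if the bearing box was moved more than 20 mm (distance of bearing_box from where it was at the start of the episode above 0.02 m).
It fails at once if the oil can was moved more than 20 mm (distance of oil_can from where it was at the start of the episode above 0.02 m).
It fails at once if the wrench was moved more than 20 mm (distance of wrench from where it was at the start of the episode above 0.02 m).
It also fails if it takes over 72 s, if anything falls off the work surface, if the arm or the gripper's body presses on something with over 40 N, if the wrist force passes 120 N, or if a joint passes its speed limit or range.

### The arm

A 7-joint arm with a two-finger parallel gripper is mounted at the origin on the work surface. World frame = base frame: x ahead of the robot, y to its left, z up, the work surface at z = 0. Lengths are in m, angles in rad, forces in N, time in s.
With the tool pointing down it reaches from about 0.35 to 0.9 m from the base axis. Payload 19.9 kg.
Tool frame: the origin (TCP) lies at the very end of the fingers, on their centre line; the grasp point (between the pads) lies 19 mm behind it; z points along the fingers, y is the direction in which the jaws open and shut (so a half turn about z gives the same grasp; the last joint's range is limited). The gripper opens to 85 mm and grips with 20 to 120 N. Pads are 22 mm wide; open, the fingers measure 114 mm over their backs; the gripper's body (76 mm by 85 mm) begins 54 mm behind the grasp point. The pads swing forward as they close: fully open they stand 13 mm farther back than shut.
Start: joints at [-1.333, 0.417, -0.01, 1.614, 0.005, 1.111, -0.053], TCP at [0.173, 0.601, 0.231] pointing down, gripper open.
Joint ranges: [-2.81, 2.81], [-0.39, 2.02], [-1.27, 1.25], [0.06, 2.57], [-1.19, 4.33], [0.19, 2], [-2.82, 2.82]. Speed limits (rad/s): [1.89, 1.89, 2.39, 2.39, 3.01, 3.01, 3.01].

### API

Orientations are given as a rotation vector (axis times angle).
In Python, from plant import state, snapshot, calibration, hand_in gives the robot as it stands.
- The arm moves only by the tool step_arm, never from a script. Its argument "moves" is a list that holds one entry, the list of rows, each a list of 7 numbers: the shift along the tool's x, y, z as a fraction of full scale, then the turn, a rotation vector about the tool's x, y, z as a fraction of full scale, then the closure, from 0 (fully open) to 1 (shut). In form: [[[x, y, z, wx, wy, wz, hand], ...]]. A call has exactly 8 rows; each row shifts and turns the commanded pose from where the row before left it, along the tool's axes as they then stand; what a row does not reach is not made up. Full scale, the value 1, is 30 mm for a shift and 0.12 rad for a turn. A row lasts 1/10 s, in which the tool goes at most 50 mm and 8.59 degrees, less where a joint would pass 70% of its speed; a pose out of reach is approached as far as the arm can. A call with a number of a shift or a turn outside -1 to 1 is refused whole. A call with a gripper value outside its range is refused whole. The fingers move at their own pace and stop on an object; the grip force is fixed at half the most. Time passes only in rows, so rows that do not move let the fingers close, or fill a call up. It gives the time, the measured TCP pose, the force and the opening at its end, in the units of the state.
- state(): the state, without advancing time (a new reading comes with each control period).
- snapshot(name): name is "scene" or "top" or "wrist"; returns the picture (400x640x3 uint8, red, green, blue); there is no depth.
- calibration(name): a dict with "intrinsics" (3x3 intrinsics, pixels), "D" ([k1, k2, p1, p2, k3] as OpenCV has them; the pictures are not rectified), "origin" and "rotation" of the camera in the world. Camera axes: x right, y up, looking along -z (the intrinsics and any distortion apply to the point x, -y, -z); pixel columns grow to the right and rows downward; lengths in m; the calibration is good to about 2 mm. A picture is of the moment at which its call begins: read the wrist's pose just before it. calibration takes no time and is no camera call; for the wrist camera it gives the pose at the moment of the call.
- hand_in(): hands the job in, once; it reports no verdict.
The state is a dict: "t": time; "q": joint angles; "joint_velocities": joint speeds; "tau": joint torques, N m; "tool_pos": TCP position; "ee_rot": TCP orientation; "wrist_force": force on the tool from outside, world axes, zero at the start; "ft_torque": the same for the moment, N m; "finger_gap": finger opening in m.
Only numpy, scipy, OpenCV 4.12 (cv2) and the standard library are available. Lean on these libraries where they do the work, as an engineer would, in place of code of your own. Each camera call takes 0.05 s, during which the arm holds its last target. There are 200 camera calls.

## Working session

There is one attempt and no reset: what is moved stays moved. The work goes in short steps, Python scripts to look and compute and a tool call to move; the robot and the scene stay as the last step left them, time stands still between calls to the robot, and variables do not carry over. Pictures are saved under pics/ and viewed, about 8 in all and at most 12, crops included, and the job is handed in when it is done.

Besides the shell and the picture viewer there is one more tool, called after "Emit:" as a command line: name --argument value ..., lists and objects as JSON in quotes. step_arm: Moves the arm, as the interface text tells. Shift numbers are shares of 30 mm and turn numbers shares of 0.12 rad, none past 1 either way. Its arguments: {"type":"object","properties":{"moves":{"type":"array"}},"required":["moves"]}

```bash
mkdir -p pics; python3 - <<'E'
from plant import *
import cv2,numpy as np
print(state())
for n in ["scene","top","wrist"]:
    c=calibration(n); print(n,c)
    cv2.imwrite(f"pics/{n}0.png",snapshot(n)[:,:,::-1])
E
```

```text
{'t': 0.0, 'q': array([-1.33252705,  0.41797555, -0.01031231,  1.61417358,  0.00470833,
        1.11069544, -0.05301257]), 'joint_velocities': array([ 0.00121969, -0.00124268, -0.00032139, -0.00110748, -0.0007055 ,
       -0.00096154,  0.00105131]), 'tau': array([-1.26604740e-03, -8.64438629e+01,  6.77858647e-01, -4.34906209e+01,
        1.90439529e-02,  7.17457122e-03,  5.56593960e-06]), 'tool_pos': array([0.17249499, 0.60036383, 0.23065949]), 'ee_rot': array([-4.38005756e-01, -3.11083141e+00,  1.92549220e-03]), 'wrist_force': array([-0.58149957,  0.40047615, -0.53637291]), 'ft_torque': array([0.0118862 , 0.00688681, 0.01811009]), 'finger_gap': 0.08542108596447542}
scene {'intrinsics': array([[459.80474706,   0.        , 323.6174001 ],
       [  0.        , 459.80474706, 194.54605312],
       [  0.        ,   0.        ,   1.        ]]), 'D': array([-0.11713897,  0.        ,  0.        ,  0.        ,  0.        ]), 'origin': array([ 1.20413324, -0.43627249,  0.59308367]), 'rotation': array([0.89321864, 0.43417351, 0.83418251])}
top {'intrinsics': array([[505.07397123,   0.        , 316.72733434],
       [  0.        , 505.07397123, 192.96702925],
       [  0.        ,   0.        ,   1.        ]]), 'D': array([-0.07636989,  0.        ,  0.        ,  0.        ,  0.        ]), 'origin': array([0.53990945, 0.00624742, 1.20517469]), 'rotation': array([ 0.08007177, -0.05003672, -1.59578312])}
wrist {'intrinsics': array([[358.15972278,   0.        , 328.83240896],
       [  0.        , 358.15972278, 197.40020169],
       [  0.        ,   0.        ,   1.        ]]), 'D': array([-0.04680574,  0.        ,  0.        ,  0.        ,  0.        ]), 'origin': array([0.10054242, 0.62277216, 0.37181501]), 'rotation': array([-0.25738075, -0.19217446,  1.28183965])}
```

View pics/top0.png

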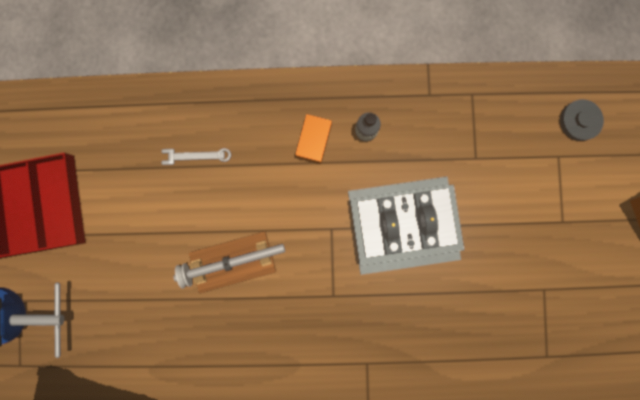

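View pics/scene0.png

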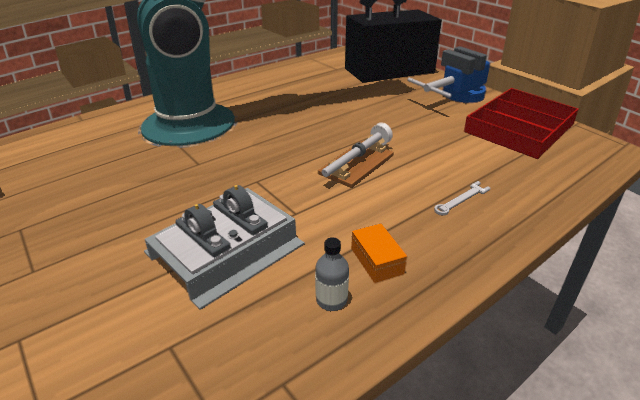

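The top view shows the shaft with its pulley at about (183,275) and its plain end at about (284,248). The frame is centred near (405,225) with blocks at about (390,225) and (428,220). The box, can and wrench lie off to the upper side. Next I measure these with masks.

```bash
cat > h.py <<'E'
import numpy as np, cv2
from scipy.spatial.transform import Rotation as R
from plant import *
def rays(c,px):
    K=c["intrinsics"]; u=cv2.undistortPoints(np.array(px,float).reshape(-1,1,2),K,c["D"])[:,0]
    d=np.c_[u[:,0],-u[:,1],-np.ones(len(u))]
    return np.array(c["origin"]),R.from_rotvec(c["rotation"]).apply(d)
def onz(c,px,z):
    o,d=rays(c,px); return o+d*((z-o[2])/d[:,2])[:,None]
def proj(c,P):
    P=R.from_rotvec(c["rotation"]).inv().apply(np.atleast_2d(P)-c["origin"])
    q=P*[1,-1,-1]
    return cv2.projectPoints(q,np.zeros(3),np.zeros(3),c["intrinsics"],c["D"])[0][:,0]
E
python3 - <<'E'
from h import *
c=calibration("top"); im=cv2.imread("pics/top0.png")
hsv=cv2.cvtColor(im,cv2.COLOR_BGR2HSV)
m=(hsv[...,1]<40)&(hsv[...,2]>60); 
def comp(x0,x1,y0,y1,mm):
    k=np.zeros(mm.shape,np.uint8);k[y0:y1,x0:x1]=mm[y0:y1,x0:x1]
    n,l,s,ce=cv2.connectedComponentsWithStats(k); i=1+np.argmax(s[1:,4]); return (l==i).astype(np.uint8),s[i]
k,s=comp(340,470,170,285,m|(hsv[...,1]<70)); print(s)
cn=max(cv2.findContours(k,0,2)[0],key=cv2.contourArea); r=cv2.minAreaRect(cn); print(r); print(onz(c,cv2.boxPoints(r),0.0),onz(c,cv2.boxPoints(r),0.05))
k,s=comp(165,300,230,300,m); print(s)
y,x=np.nonzero(k); v=cv2.fitLine(np.c_[x,y][x>200].astype(np.float32),2,0,.01,.01).ravel(); print(v)
print(onz(c,[[183,275],[284,248]],0.04))
crop=cv2.resize(im[170:310,160:480],None,fx=2.5,fy=2.5,interpolation=2); cv2.imwrite("pics/topc.png",crop)
E
```

```text
[ 348  177  116   97 8800]
((406.4213562011719, 224.61459350585938), (84.67423248291016, 106.11709594726562), 81.43086242675781)
[[ 0.64347165 -0.0461639   0.        ]
 [ 0.67481697 -0.29946284  0.        ]
 [ 0.47419808 -0.32053976  0.        ]
 [ 0.44398065 -0.07012168  0.        ]] [[ 0.63917509 -0.04398948  0.05      ]
 [ 0.66921995 -0.2867796   0.05      ]
 [ 0.4769243  -0.30698209  0.05      ]
 [ 0.44796052 -0.0669533   0.05      ]]
[175 246 109  41 804]
[  0.9627923   -0.27024245 241.56       259.20953   ]
[[0.45450374 0.3414288  0.04      ]
 [0.5116271  0.10572016 0.04      ]]
```

View pics/topc.png

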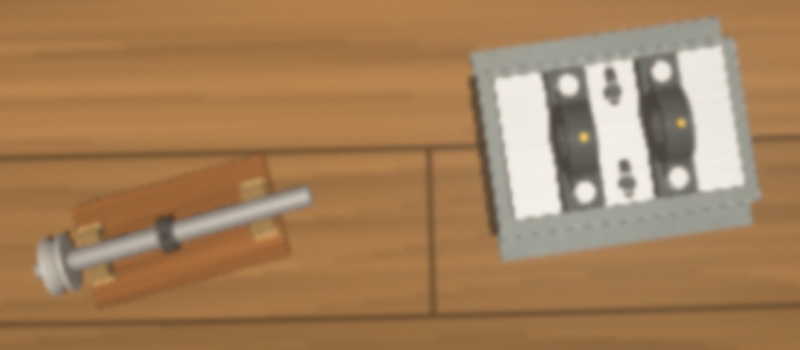

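View pics/wrist0.png

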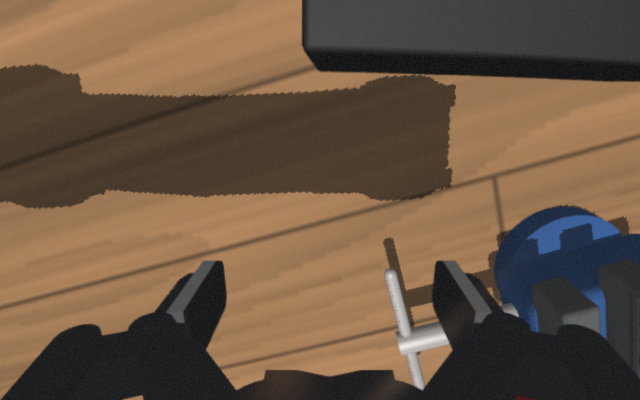

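```bash
python3 - <<'E'
from h import *
s=state();T=R.from_rotvec(s["ee_rot"]);c=calibration("wrist")
C=R.from_rotvec(c["rotation"])
print("tool axes\n",T.as_matrix().round(3)); print("cam axes in tool\n",(T.inv()*C).as_matrix().round(3)); print("cam pos in tool",T.inv().apply(c["origin"]-s["tool_pos"]))
t=calibration("top")
p=lambda q:[160+q[0]/2.5,170+q[1]/2.5]
print("yellow dots z~.122", onz(t,[p((584,137)),p((681,123))],.122))
print("plate corners z.056",onz(t,[p((494,78)),p((722,45)),p((746,188)),p((518,220))],.056))
print("shaft tip, collar mid", onz(t,[p((310,194)),p((167,233)),p((75,259))],.04))
E
```

```text
tool axes
 [[-0.961  0.276 -0.   ]
 [ 0.276  0.961 -0.001]
 [-0.    -0.001 -1.   ]]
cam axes in tool
 [[ 0.001  0.956  0.295]
 [ 1.    -0.001  0.   ]
 [ 0.     0.295 -0.956]]
cam pos in tool [ 0.0753446   0.00147207 -0.1410649 ]
yellow dots z~.122 [[ 0.55706843 -0.13692109  0.122     ]
 [ 0.56675859 -0.22058164  0.122     ]]
plate corners z.056 [[ 0.61395239 -0.06565666  0.056     ]
 [ 0.63854265 -0.2751119   0.056     ]
 [ 0.5078619  -0.29116688  0.056     ]
 [ 0.48480695 -0.083353    0.056     ]]
shaft tip, collar mid [[0.51254367 0.10570096 0.04      ]
 [0.47969832 0.23869211 0.04      ]
 [0.45744035 0.32494886 0.04      ]]
```

Frame axis points at about -83.4° in the world, and the shaft at about -76°. Next I move above the shaft, squared up to it.

Emit:
step_arm --moves '[[[-0.8,-0.5,0.04,0,0,0,0],[-0.8,-0.5,0.04,0,0,0,0],[-0.8,-0.5,0.04,0,0,0,0],[-0.8,-0.5,0.04,0,0,0,0],[-0.8,-0.5,0.04,0,0,0,0],[-0.8,-0.5,0.04,0,0,0,0],[-0.8,-0.5,0.04,0,0,0,0],[-0.8,-0.5,0.04,0,0,0,0]]]'

```text
t: 0.95
tool_pos: [0.3246, 0.4313, 0.2215]
ee_rot: [-0.438, -3.111, 0.0]
wrist_force: [1.2, 0.6, 0.6]
finger_gap: 0.0856
```

Emit:
step_arm --moves '[[[-0.8,-0.5,0.04,0,0,0,0],[-0.8,-0.5,0.04,0,0,0,0],[-0.8,-0.5,0.04,0,0,0,0],[-0.8,-0.5,0.04,0,0,0,0],[-0.8,-0.5,0.04,0,0,0,0],[-0.8,-0.5,0.04,0,0,0,0],[-0.8,-0.5,0.04,0,0,0,0],[-0.8,-0.5,0.04,0,0,0,0]]]'

```text
t: 1.75
tool_pos: [0.4759, 0.263, 0.2119]
ee_rot: [-0.438, -3.111, 0.0]
wrist_force: [-0.2, 0.5, 0.5]
finger_gap: 0.0852
```

Emit:
step_arm --moves '[[[0,0,0,0,0,1,0],[0,0,0,0,0,1,0],[0,0,0,0,0,1,0],[0,0,0,0,0,1,0],[0,0,0,0,0,1,0],[0,0,0,0,0,1,0],[0,0,0,0,0,1,0],[0,0,0,0,0,1,0]]]'

```text
t: 2.55
tool_pos: [0.4753, 0.2639, 0.2119]
ee_rot: [-1.831, -2.553, 0.001]
wrist_force: [-0.1, -0.2, -0.1]
finger_gap: 0.0855
```

Emit:
step_arm --moves '[[[0,0,0,0,0,0.7,0],[0,0,0,0,0,0,0],[0,0,0,0,0,0,0],[0,0,0,0,0,0,0],[0,0,0,0,0,0,0],[0,0,0,0,0,0,0],[0,0,0,0,0,0,0],[0,0,0,0,0,0,0]]]'

```text
t: 3.35
tool_pos: [0.4754, 0.264, 0.2121]
ee_rot: [1.931, 2.478, -0.0]
wrist_force: [0.5, -0.6, 0.1]
finger_gap: 0.0852
```

```bash
python3 - <<'E'
from h import *
s=state();print(s["q"],s["tool_pos"],R.from_rotvec(s["ee_rot"]).as_matrix().round(4),s["wrist_force"])
c=calibration("wrist");cv2.imwrite("pics/w1.png",snapshot("wrist")[:,:,::-1]);np.save("w1.npy",c,allow_pickle=True)
E
```

```text
[-0.87231098  0.30580774  0.37307945  1.84836367 -0.12981128  1.01115463
 -0.19866825] [0.47536725 0.26396155 0.21208794] [[-2.447e-01  9.696e-01 -0.000e+00]
 [ 9.696e-01  2.447e-01 -1.000e-04]
 [-0.000e+00 -0.000e+00 -1.000e+00]] [ 0.47370781 -0.62893195  0.05738544]
```

View pics/w1.png

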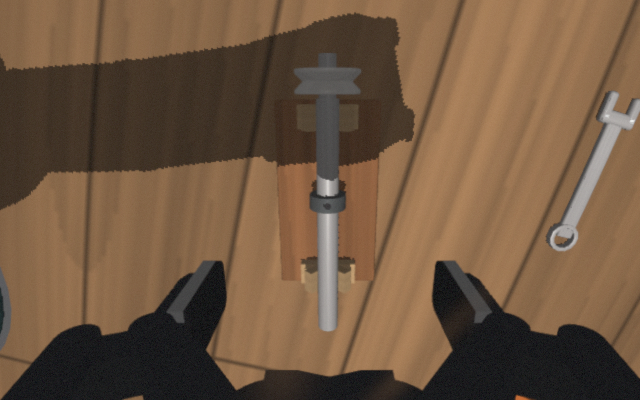

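The shaft is vertical in the wrist view at column ~328. The tip is near row 330, the collar covers rows ~190–212, and the pulley is near row 80.

```bash
python3 - <<'E'
from h import *
c=np.load("w1.npy",allow_pickle=True).item(); im=cv2.imread("pics/w1.png"); hsv=cv2.cvtColor(im,cv2.COLOR_BGR2HSV)
m=(hsv[...,1]<50)
P=[]
for r in list(range(105,180,10))+list(range(220,328,12)):
    x=np.nonzero(m[r,300:356])[0]+300
    l,rr=x.min(),x.max(); P.append([(l+rr)/2,r]); print(r,l,rr,end="; ")
P=np.array(P); W=onz(c,P,.04); A=W[:,:2]; 
v=cv2.fitLine(A.astype(np.float32),2,0,.01,.01).ravel(); print("\nline",v,np.degrees(np.arctan2(v[1],v[0])))
col=np.nonzero(m[:,328])[0]; print(col.min(),col.max())
g=cv2.cvtColor(im,6); print(g[180:220,328],g[322:338,328])
d=v[:2]*np.sign(-v[1]); n=lambda px,z:onz(c,[px],z)[0,:2]@d
print("tip bottom/face", n([328,331],.04),n([328,331],.05),"collar edges top",n([328,188],.057),n([328,212],.04),"pulley",n([328,80],.068))
s=state(); T=R.from_rotvec(s["ee_rot"]).as_matrix(); print("tcp along d",s["tool_pos"][:2]@d, "perp off", np.cross(d,v[2:]-s["tool_pos"][:2]))
E
```

```text
105 316 338; 115 316 338; 125 316 338; 135 316 338; 145 316 338; 155 316 338; 165 317 338; 175 317 337; 220 317 337; 232 318 337; 244 318 337; 256 318 337; 268 317 337; 280 318 337; 292 318 337; 304 318 336; 316 319 336; 
line [ 0.24599047 -0.96927226  0.4830461   0.2303229 ] -75.75962
53 399
[197 206 207 207 207 205 204 207 208 207 205 206 205 204 202 188  90  46
  56  85  99  99  94  81  60  59  56  60  61  68  94  95  98 132 190 198
 198 198 199 196] [168 171 170 169 168 169 168 168 166 136 115 114 115 115 112 113]
tip bottom/face 0.027143089353847197 0.01939200431999373 collar edges top -0.13238474256937527 -0.10450300286674293 pulley -0.22077213432696532
tcp along d -0.13890062727016644 perp off -0.0008408550182605386<stdin>:14: DeprecationWarning: Arrays of 2-dimensional vectors are deprecated. Use arrays of 3-dimensional vectors instead. (deprecated in NumPy 2.0)
```

Before grasping, a close survey of the frame with the same camera.

Emit:
step_arm --moves '[[[-0.85,-0.04,-0.1,0,0,0,0],[-0.85,-0.04,-0.1,0,0,0,0],[-0.85,-0.04,0,0,0,0,0],[-0.85,-0.04,0,0,0,0,0],[-0.85,-0.04,0,0,0,0,0],[-0.85,-0.04,0,0,0,0,0],[-0.85,-0.04,0,0,0,0,0],[-0.85,-0.04,0,0,0,0,0]]]'

```text
t: 4.2
tool_pos: [0.516, 0.0628, 0.2182]
ee_rot: [1.931, 2.478, 0.0]
wrist_force: [0.5, 0.2, 0.4]
finger_gap: 0.0856
```

Emit:
step_arm --moves '[[[-0.85,-0.04,0,0,0,0,0],[-0.85,-0.04,0,0,0,0,0],[-0.85,-0.04,0,0,0,0,0],[-0.85,-0.04,0,0,0,0,0],[-0.85,-0.04,0,0,0,0,0],[-0.85,-0.04,0,0,0,0,0],[-0.85,-0.04,0,0,0,0.5,0],[0,0,0,0,0,0.6,0]]]'

```text
t: 5.0
tool_pos: [0.5515, -0.115, 0.2183]
ee_rot: [2.097, 2.338, -0.001]
wrist_force: [0.3, 0.6, -0.3]
finger_gap: 0.0856
```

```bash
python3 - <<'E'
from h import *
import time
s=state();print(s["q"],s["tool_pos"],s["joint_velocities"].round(3),R.from_rotvec(s["ee_rot"]).as_matrix().round(4))
for i in range(3): im=snapshot("wrist")
c=calibration("wrist");im=snapshot("wrist");cv2.imwrite("pics/w2.png",im[:,:,::-1]);np.save("w2.npy",c,allow_pickle=True)
E
```

```text
[-0.31258805  0.36147915  0.57926823  1.80034589 -0.22417438  1.0450145
  0.45895974] [ 0.55148599 -0.11496303  0.21831661] [-0.155  0.011  0.116  0.024 -0.06   0.005 -0.721] [[-1.085e-01  9.941e-01  5.000e-04]
 [ 9.941e-01  1.085e-01 -1.500e-03]
 [-1.600e-03  3.000e-04 -1.000e+00]]
```

View pics/w2.png

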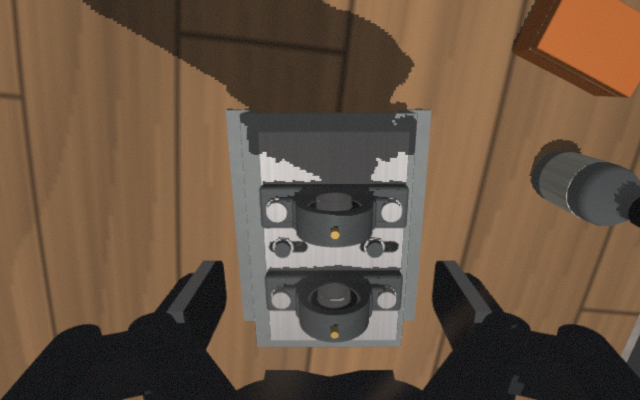

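Wrist view: frame square in image, block caps marked by yellow dots at about (335,235) and (335,334), and rings around column 334. I'll zoom in for ring and dot centres.

```bash
python3 - <<'E'
from h import *
c=np.load("w2.npy",allow_pickle=True).item(); im=cv2.imread("pics/w2.png"); hsv=cv2.cvtColor(im,cv2.COLOR_BGR2HSV)
y=((hsv[...,0]>12)&(hsv[...,0]<30)&(hsv[...,1]>150)&(hsv[...,2]>110)).astype(np.uint8); k=np.zeros_like(y);k[225:345,320:350]=y[225:345,320:350]
n,l,s,ce=cv2.connectedComponentsWithStats(k);print(s,ce)
ce=ce[1:][s[1:,4]>4]
W=onz(c,ce,.122);print("dots",W); d=W[-1]-W[0];print(np.degrees(np.arctan2(d[1],d[0])),np.linalg.norm(d))
# housing silhouette widths, housing edges
g=cv2.cvtColor(im,6)
cv2.imwrite("pics/w2c.png",cv2.resize(cv2.convertScaleAbs(im[100:350,225:435],alpha=1.7,beta=20),None,fx=2.4*1.5,fy=2.4,interpolation=2))
print(onz(c,[[229,110],[431,110]],.0),onz(c,[[229,110],[431,110]],.05))
E
```

```text
[[     0      0    640    400 256000]] [[319.5 199.5]]Traceback (most recent call last):
  File "<stdin>", line 6, in <module>
  File "h.py", line 9, in onz
    o,d=rays(c,px); return o+d*((z-o[2])/d[:,2])[:,None]
        ~~~~^^^^^^
  File "h.py", line 5, in rays
    K=c["intrinsics"]; u=cv2.undistortPoints(np.array(px,float).reshape(-1,1,2),K,c["D"])[:,0]
                         ~~~~~~~~~~~~~~~~~~~^^^^^^^^^^^^^^^^^^^^^^^^^^^^^^^^^^^^^^^^^^^^^
cv2.error: OpenCV(4.12.0) /io/opencv/modules/calib3d/src/undistort.dispatch.cpp:347: error: (-215:Assertion failed) CV_IS_MAT(_src) && CV_IS_MAT(_dst) && (_src->rows == 1 || _src->cols == 1) && (_dst->rows == 1 || _dst->cols == 1) && _src->cols + _src->rows - 1 == _dst->rows + _dst->cols - 1 && (CV_MAT_TYPE(_src->type) == CV_32FC2 || CV_MAT_TYPE(_src->type) == CV_64FC2) && (CV_MAT_TYPE(_dst->type) == CV_32FC2 || CV_MAT_TYPE(_dst->type) == CV_64FC2) in function 'cvUndistortPointsInternal'
```

```bash
python3 - <<'E'
from h import *
c=np.load("w2.npy",allow_pickle=True).item(); im=cv2.imread("pics/w2.png"); hsv=cv2.cvtColor(im,cv2.COLOR_BGR2HSV)
y=(hsv[...,1]>90).astype(np.uint8); k=np.zeros_like(y);k[225:343,322:348]=y[225:343,322:348]
n,l,s,ce=cv2.connectedComponentsWithStats(k);print(s,ce)
ce=ce[1:][s[1:,4]>6]
for z in (.122,.126):
    W=onz(c,ce,z);print("dots",W); d=W[-1]-W[0];print(np.degrees(np.arctan2(d[1],d[0])),np.linalg.norm(d))
b=cv2.resize(cv2.convertScaleAbs(im[105:350,225:435],alpha=1.7,beta=20),None,fx=2.4*1.5,fy=2.4,interpolation=2)
cv2.imwrite("pics/w2c.png",b)
print(onz(c,[[229,110],[431,110]],.0),onz(c,[[246,118],[414,118]],.05))
E
```

```text
[[     0      0    640    400 255841]
 [   331    228      9     11     80]
 [   331    326      8     13     79]] [[319.49073448 199.44846213]
 [334.6125     233.3375    ]
 [334.20253165 332.13924051]]
dots [[ 0.55882222 -0.13395048  0.122     ]
 [ 0.56882968 -0.21791232  0.122     ]]
-83.20295139455887 0.08455613747855356
dots [[ 0.55855977 -0.13227702  0.126     ]
 [ 0.56839838 -0.21482228  0.126     ]]
-83.20295139455882 0.08312953483177285
[[ 0.44794722 -0.06751699  0.        ]
 [ 0.64490869 -0.04426698  0.        ]] [[ 0.47593996 -0.06799813  0.05      ]
 [ 0.61763481 -0.05126903  0.05      ]]
```

View pics/w2c.png

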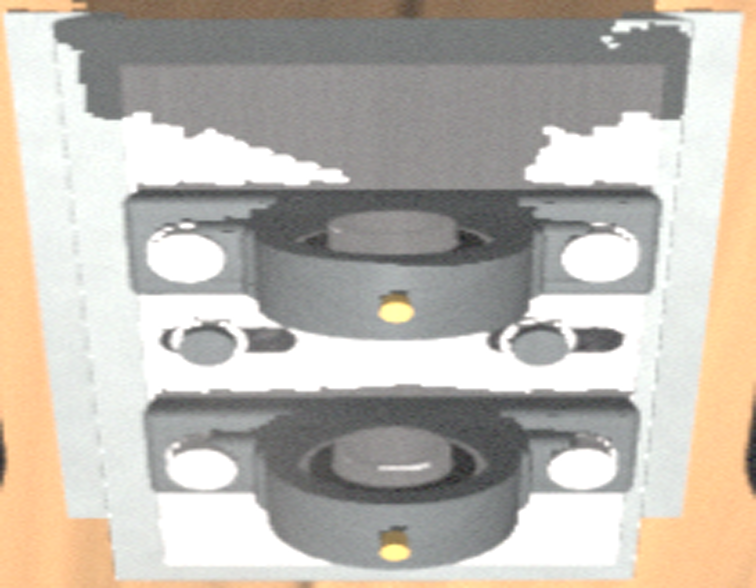

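The nipples and rings agree on the bore axis: heading -83.25°, through about (0.5588, -0.1335), with the plate about 16 mm from its slack stop. Next I go back and grasp.

Emit:
step_arm --moves '[[[0,0,0,0,0,-0.55,0],[0,0,0,0,0,-0.55,0],[0.93,0.043,0,0,0,0,0],[0.93,0.043,0,0,0,0,0],[0.93,0.043,0,0,0,0,0],[0.93,0.043,0,0,0,0,0],[0.93,0.043,0,0,0,0,0],[0.93,0.043,0,0,0,0,0]]]'

```text
t: 6.0
tool_pos: [0.5175, 0.0547, 0.2183]
ee_rot: [1.927, 2.481, 0.001]
wrist_force: [0.5, 0.1, -0.2]
finger_gap: 0.0852
```

Emit:
step_arm --moves '[[[0.93,0.043,0,0,0,0,0],[0.93,0.043,0,0,0,0,0],[0.93,0.043,0,0,0,0,0],[0.93,0.043,0,0,0,0,0],[0.93,0.043,0,0,0,0,0],[0.93,0.043,0,0,0,0,0],[0.93,0.043,0,0,0,0,0],[0.93,0.043,0,0,0,0,0]]]'

```text
t: 6.8
tool_pos: [0.4726, 0.2736, 0.2183]
ee_rot: [-1.927, -2.481, -0.001]
wrist_force: [0.2, 0.3, 0.4]
finger_gap: 0.0855
```

Emit:
step_arm --moves '[[[0,0,0,0,0,0,0],[0,0,0,0,0,0,0],[0,0,0.8,0,0,0,0],[0,0,0.8,0,0,0,0],[0,0,0.8,0,0,0,0],[0,0,0.8,0,0,0,0],[0,0,0.8,0,0,0,0],[0,0,0.4,0,0,0,0]]]'

```text
t: 7.6
tool_pos: [0.473, 0.2706, 0.0846]
ee_rot: [-1.931, -2.478, 0.003]
wrist_force: [-0.1, 0.5, 0.3]
finger_gap: 0.0854
```

```bash
python3 - <<'E'
from h import *
s=state();print(s["q"],s["tool_pos"],s["wrist_force"],R.from_rotvec(s["ee_rot"]).as_matrix().round(4))
E
```

```text
[-0.83674661  0.48527883  0.3251729   1.93779576 -0.21859579  0.75434609
 -0.13921088] [0.47300539 0.27055486 0.08455333] [-0.13627757  0.52066498  0.31337388] [[-0.2444  0.9697 -0.0014]
 [ 0.9697  0.2444 -0.0014]
 [-0.0011 -0.0017 -1.    ]]
```

Emit:
step_arm --moves '[[[-0.06,0.01,0.5,0,0,0,0],[0,0,0.5,0,0,0,0],[0,0,0.5,0,0,0,0],[0,0,0.4,0,0,0,0],[0,0,0.15,0,0,0,0],[0,0,0,0,0,0,0],[0,0,0,0,0,0,0.3],[0,0,0,0,0,0,0.6]]]'

```text
t: 8.4
tool_pos: [0.4745, 0.2704, 0.0252]
ee_rot: [1.931, 2.478, 0.001]
wrist_force: [0.6, 0.6, 0.2]
finger_gap: 0.0586
```

Emit:
step_arm --moves '[[[0,0,0,0,0,0,0.9],[0,0,0,0,0,0,1],[0,0,0,0,0,0,1],[0,0,0,0,0,0,1],[0,0,0,0,0,0,1],[0,0,0,0,0,0,1],[0,0,0,0,0,0,1],[0,0,0,0,0,0,1]]]'

```text
t: 9.2
tool_pos: [0.4726, 0.2699, 0.0248]
ee_rot: [-1.929, -2.477, 0.004]
wrist_force: [-12.6, -3.4, 17.9]
finger_gap: 0.0184
```

```bash
python3 - <<'E'
from h import *
s=state();print(s["t"],s["tool_pos"],s["wrist_force"],s["ft_torque"],s["finger_gap"],R.from_rotvec(s["ee_rot"]).as_matrix().round(4))
print(s["tool_pos"][:2]@np.array([.24599,-.96927]))
np.save("grip.npy",np.r_[s["tool_pos"],s["ee_rot"]])
E
```

```text
9.2 [0.47255637 0.26985813 0.0247996 ] [-12.61259397  -3.40839975  17.85260709] [-0.92524997  2.89897892 -0.0102671 ] 0.018361616497981834 [[-2.448e-01  9.696e-01 -3.200e-03]
 [ 9.696e-01  2.448e-01 -8.000e-04]
 [ 0.000e+00 -3.300e-03 -1.000e+00]]
-0.14532125055025724
```

Emit:
step_arm --moves '[[[0,-0.05,0,0,0,0,1],[0,0,-0.05,0,0,0,1],[0,0,-0.25,0,0,0,1],[0,0,-0.4,0,0,0,1],[0,0,-0.5,0,0,0,1],[0,0,-0.5,0,0,0,1],[0,0,0,0,0,0,1],[0,0,0,0,0,0,1]]]'

```text
t: 10.0
tool_pos: [0.4728, 0.2701, 0.0761]
ee_rot: [1.93, 2.478, 0.002]
wrist_force: [0.1, -0.3, -4.9]
finger_gap: 0.0183
```

```bash
python3 - <<'E'
from h import *
s=state();print(s["t"],s["tool_pos"],s["wrist_force"],s["ft_torque"],s["finger_gap"],R.from_rotvec(s["ee_rot"]).as_matrix().round(4))
c=calibration("wrist");im=snapshot("wrist");cv2.imwrite("pics/w3.png",im[:,:,::-1]);np.save("w3.npy",c,allow_pickle=True);np.save("w3s.npy",np.r_[s["tool_pos"],s["ee_rot"]])
E
```

```text
10.0 [0.4728358  0.27005401 0.07611229] [ 0.08836592 -0.2758187  -4.87117371] [ 0.07555123  0.01265381 -0.01019497] 0.018318802145682662 [[-2.448e-01  9.696e-01  8.000e-04]
 [ 9.696e-01  2.448e-01  7.000e-04]
 [ 5.000e-04  9.000e-04 -1.000e+00]]
```

View pics/w3.png

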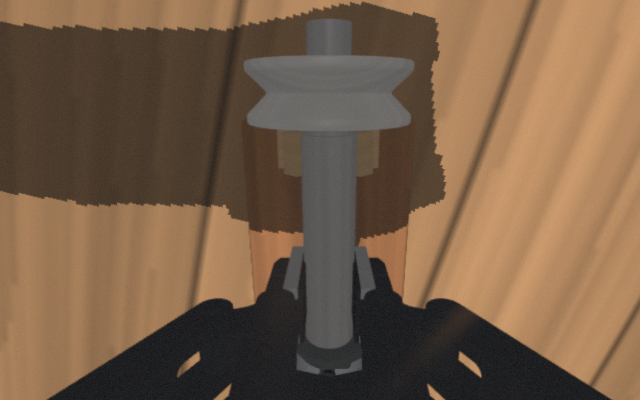

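The shaft is held level with the collar just ahead of the pads. Next I measure the shaft line in the tool frame and its error to the bore line.

```bash
python3 - <<'E'
from h import *
c=np.load("w3.npy",allow_pickle=True).item(); s=np.load("w3s.npy"); im=cv2.imread("pics/w3.png"); g=cv2.GaussianBlur(cv2.cvtColor(im,6),(3,3),0).astype(float)
T=R.from_rotvec(s[3:]);P=[]
for r in range(140,236,8):
    gr=np.gradient(np.abs(np.gradient(g[r])))
    e=np.abs(np.gradient(g[r])); a=285+np.argmax(e[285:315]); b=345+np.argmax(e[345:372]); P.append([(a+b)/2,r]); print(r,a,b,end="; ")
P=np.array(P); W=onz(c,P,.091)
L=T.inv().apply(W-s[:3]); k=np.polyfit(L[:,0],L[:,1],1); print("\nshaft in tool: slope, offset at tcp",k)
# bore seen by the same camera in its tool frame (w2)
f=np.array([np.cos(np.radians(-83.25)),np.sin(np.radians(-83.25))]); 
print("shaft heading",np.degrees(np.arctan2(*(W[0]-W[-1])[:2][::-1]))+180)
E
```

```text
140 302 351; 148 302 351; 156 307 351; 164 303 351; 172 285 371; 180 301 356; 188 302 355; 196 302 355; 204 302 355; 212 302 355; 220 302 355; 228 303 355; 
shaft in tool: slope, offset at tcp [-0.02135247  0.00144617]
shaft heading 285.7353829004903
```

Emit:
step_arm --moves '[[[0,0,0,0,0,0.54,1],[0,0,0,0,0,0.54,1],[-0.7,0.12,0,0,0,0,1],[-0.7,0.12,0,0,0,0,1],[-0.7,0.12,0,0,0,0,1],[-0.7,0.12,0,0,0,0,1],[-0.7,0.12,0,0,0,0,1],[-0.7,0.12,0,0,0,0,1]]]'

```text
t: 10.85
tool_pos: [0.5087, 0.1462, 0.0749]
ee_rot: [-2.087, -2.348, 0.002]
wrist_force: [0.1, 0.0, -3.9]
finger_gap: 0.0186
```

Emit:
step_arm --moves '[[[-0.7,0.12,0,0,0,0,1],[-0.7,0.12,0,0,0,0,1],[-0.6,0.13,0,0,0,0,1],[-0.4,0.13,0,0,0,0,1],[-0.25,0,0,0,0,0,1],[0,0,0,0,0,0,1],[0,0,0,0,0,0,1],[0,0,0,0,0,0,1]]]'

```text
t: 11.65
tool_pos: [0.5329, 0.071, 0.0755]
ee_rot: [-2.086, -2.349, 0.0]
wrist_force: [-0.5, -0.0, -5.1]
finger_gap: 0.0178
```

```bash
cat >> h.py <<'E'
F=np.array([np.cos(np.radians(-83.25)),np.sin(np.radians(-83.25)),0]);Y=np.array([-F[1],F[0],0]);M=np.array([.5638,-.1757,0])
def rep(off=.0014):
    s=state();p=s["tool_pos"];A=R.from_rotvec(s["ee_rot"]).as_matrix()
    x=-A[:,0]
    print("t %.2f  tip x_f %.1f  lat %.2f  z %.2f mm | heading err %.2f mrad pitch %.2f roll %.2f"%(s["t"],1e3*((p-M)@F+.165),1e3*((p-M)@Y+off),p[2]*1e3,1e3*(x@Y),1e3*x[2],1e3*A[2,1]))
    w=s["wrist_force"]; print("force F/Y/Z",(w@F).round(2),(w@Y).round(2),w[2].round(2),"torque F/Y/Z",[(s["ft_torque"]@a).round(3) for a in (F,Y,np.array([0,0,1]))],"gap",s["finger_gap"].round(4))
E
python3 - <<'E'
from h import *
rep()
a=snapshot("top"); b=snapshot("scene")
cv2.imwrite("pics/top4.png",a[:,:,::-1]);cv2.imwrite("pics/scene4.png",b[:,:,::-1])
A=cv2.resize(a[180:280,280:440],(800,500),interpolation=2)[:,:,::-1]
B=cv2.resize(b[120:280,140:400],(800,492),interpolation=2)[:,:,::-1]
cv2.imwrite("pics/b4.png",B);cv2.imwrite("pics/a4.png",A)
# where the tip is expected
s=state();tip=s["tool_pos"]+.165*F; tip[2]=.091
for n in("top","scene"): print(n,proj(calibration(n),[tip,tip-.1*F]))
E
```

```text
t 11.65  tip x_f -83.6  lat -0.31  z 75.52 mm | heading err 0.82 mrad pitch -0.27 roll -0.28Traceback (most recent call last):
  File "<stdin>", line 2, in <module>
  File "h.py", line 19, in rep
    w=s["wrist_force"]; print("force F/Y/Z",(w@F).round(2),(w@Y).round(2),w[2].round(2),"torque F/Y/Z",[(s["ft_torque"]@a).round(3) for a in (F,Y,np.array([0,0,1]))],"gap",s["finger_gap"].round(4))
                                                                                                                                                                            ^^^^^^^^^^^^^^^^^^^^^
AttributeError: 'float' object has no attribute 'round'
```

```bash
sed -i 's/s\["finger_gap"\].round(4)/s["finger_gap"]/' h.py
python3 - <<'E'
from h import *
rep()
a=snapshot("top"); b=snapshot("scene")
cv2.imwrite("pics/top4.png",a[:,:,::-1]);cv2.imwrite("pics/scene4.png",b[:,:,::-1])
A=cv2.resize(a[180:280,280:440],(640,400),interpolation=2)[:,:,::-1]
B=cv2.resize(b[140:260,140:380],(800,400),interpolation=2)[:,:,::-1]
cv2.imwrite("pics/b4.png",B);cv2.imwrite("pics/a4.png",A)
s=state();tip=s["tool_pos"]+.165*F; tip[2]=.091
for n in("top","scene"): print(n,proj(calibration(n),[tip,tip-.1*F]))
E
```

```text
t 11.65  tip x_f -83.6  lat -0.31  z 75.52 mm | heading err 0.82 mrad pitch -0.27 roll -0.28
force F/Y/Z -0.05 -0.55 -5.07 torque F/Y/Z [np.float64(-0.041), np.float64(0.109), np.float64(0.045)] gap 0.017812718434873694
top [[371.91616145 227.72368889]
 [326.92206893 234.25658295]]
scene [[254.96796711 192.98275368]
 [293.7743308  173.37909221]]
```

View pics/b4.png

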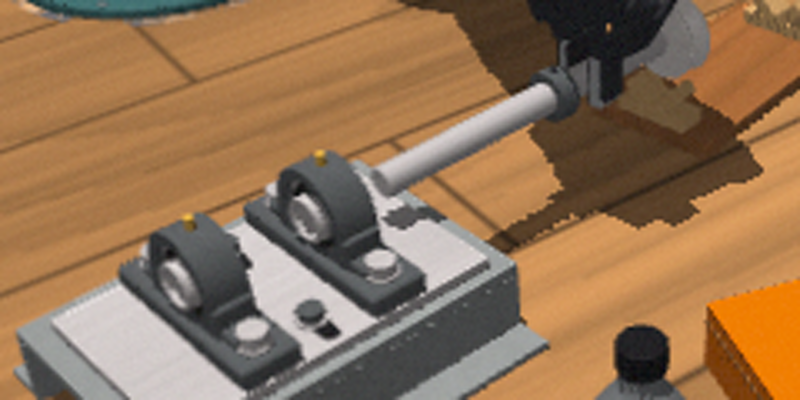

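The scene view shows the tip at about (255,194), as predicted, aimed at the first ring. I'll check the pitch numerically by comparing predicted axis pixels with measured edges.

```bash
python3 - <<'E'
from h import *
c=calibration("scene"); s=state(); p=s["tool_pos"]+.0014*Y; p[2]=.091
pts=[M+F*x+[0,0,.091] for x in(-.058,-.026,.026,.058)]
q=proj(c,pts); print("bore px crop",((q-[140,140])*10/3).round(1))
g=cv2.imread("pics/scene4.png",0).astype(np.float32)
# shaft edges at stations: sample normal to predicted axis
for d in (.05,.07,.09,.11,.13,.15,.16):
    a,b=proj(c,[p+F*d,p+F*(d+.002)]); t=(b-a)/np.linalg.norm(b-a); n=np.array([t[1],-t[0]]); n*=np.sign(-n[1])
    u=np.arange(-14,14.01,.1); pr=cv2.remap(g,(a[0]+u*n[0]).astype(np.float32)[None],(a[1]+u*n[1]).astype(np.float32)[None],cv2.INTER_LINEAR)[0]
    e=np.gradient(cv2.GaussianBlur(pr[None],(1,1),0)[0]); e=np.convolve(e,np.ones(9)/9,'same'); up=u>2; lo=u<-2
    iu=np.argmax(np.abs(e*up)); il=np.argmax(np.abs(e*lo)); 
    mm=np.linalg.norm(proj(c,[p+F*d+[0,0,.005]])[0]-proj(c,[p+F*d-[0,0,.005]])[0])/10
    print(d,"edges",u[il].round(1),u[iu].round(1),"mid",((u[il]+u[iu])/2).round(2),"px/mm",mm.round(2), pr[::20].astype(int))
E
```

```text
bore px crop [[349.5 195.7]
 [303.3 219.2]
 [224.3 259.4]
 [173.2 285.4]]
0.05 edges -2.0 5.0 mid 1.5 px/mm 0.41 [ 64  65  67  69  66  83 115 164 195 197  43  57  58  61  57]
0.07 edges -4.6 5.2 mid 0.3 px/mm 0.42 [149 155 154 153 153  91 117 165 195 202 124 125 134 135 130]
0.09 edges -4.9 5.1 mid 0.1 px/mm 0.42 [148 154 153 147 145  83 123 166 200 199 144 109 138 136 129]
0.11 edges -5.0 5.2 mid 0.1 px/mm 0.42 [144 153 153 146 146  86 123 166 197 201 142 102 132 138 134]
0.13 edges -5.0 8.5 mid 1.75 px/mm 0.42 [104  95 120 137 140  87 124 169 198 197 143 141 119 138 139]
0.15 edges -12.6 5.0 mid -3.8 px/mm 0.43 [ 71 145 153 142 132  86 124 171 198 193 113  93  92 137 138]
0.16 edges -5.7 9.7 mid 2.0 px/mm 0.43 [ 84  83 110 160 146  86 126 170 198 195 141 145 104 134 137]
```

The shaft projects within about 0.3 px of prediction, so it is level and aligned. I advance to just short of the ring.

Emit:
step_arm --moves '[[[-0.1,0.01,-0.01,0,0,0,1],[-0.15,0,0,0,0,0,1],[-0.15,0,0,0,0,0,1],[-0.15,0,0,0,0,0,1],[-0.1,0,0,0,0,0,1],[-0.03,0,0,0,0,0,1],[0,0,0,0,0,0,1],[0,0,0,0,0,0,1]]]'

```text
t: 12.55
tool_pos: [0.5358, 0.0499, 0.0759]
ee_rot: [-2.087, -2.348, -0.0]
wrist_force: [0.3, -0.3, -4.5]
finger_gap: 0.018
```

```bash
python3 -c "
from h import *
rep()"
```

```text
t 12.55  tip x_f -62.4  lat 0.14  z 75.90 mm | heading err -0.27 mrad pitch -0.04 roll -0.02
force F/Y/Z 0.39 0.31 -4.51 torque F/Y/Z [np.float64(-0.025), np.float64(0.06), np.float64(0.021)] gap 0.01802576397157802
```

Emit:
step_arm --moves '[[[-0.02,0,0,0,0,0,1],[-0.02,0,0,0,0,0,1],[-0.02,0,0,0,0,0,1],[-0.02,0,0,0,0,0,1],[-0.02,0,0,0,0,0,1],[-0.02,0,0,0,0,0,1],[0,0,0,0,0,0,1],[0,0,0,0,0,0,1]]]'

```text
t: 13.35
tool_pos: [0.5363, 0.0461, 0.0759]
ee_rot: [2.087, 2.348, -0.0]
wrist_force: [-0.7, 0.6, -4.8]
finger_gap: 0.0179
```

```bash
python3 -c "
from h import *
rep()"
```

```text
t 13.35  tip x_f -58.5  lat 0.14  z 75.92 mm | heading err -0.45 mrad pitch 0.13 roll 0.02
force F/Y/Z -0.64 -0.6 -4.77 torque F/Y/Z [np.float64(0.02), np.float64(-0.038), np.float64(0.013)] gap 0.017908249528697524
```

Emit:
step_arm --moves '[[[-0.02,0,0,0,0,0,1],[-0.02,0,0,0,0,0,1],[-0.02,0,0,0,0,0,1],[-0.02,0,0,0,0,0,1],[-0.02,0,0,0,0,0,1],[0,0,0,0,0,0,1],[0,0,0,0,0,0,1],[0,0,0,0,0,0,1]]]'

```text
t: 14.15
tool_pos: [0.5366, 0.0432, 0.0759]
ee_rot: [2.087, 2.348, -0.0]
wrist_force: [0.3, -0.4, -4.0]
finger_gap: 0.0181
```

```bash
python3 -c "
from h import *
rep()"
```

```text
t 14.15  tip x_f -55.6  lat 0.13  z 75.91 mm | heading err -0.45 mrad pitch 0.09 roll -0.01
force F/Y/Z 0.46 0.24 -4.04 torque F/Y/Z [np.float64(-0.001), np.float64(-0.019), np.float64(0.018)] gap 0.018115021629722394
```

Emit:
step_arm --moves '[[[-0.02,0,0,0,0,0,1],[-0.02,0,0,0,0,0,1],[-0.02,0,0,0,0,0,1],[-0.02,0,0,0,0,0,1],[-0.02,0,0,0,0,0,1],[-0.02,0,0,0,0,0,1],[-0.02,0,0,0,0,0,1],[0,0,0,0,0,0,1]]]'

```text
t: 14.95
tool_pos: [0.5371, 0.0389, 0.0759]
ee_rot: [2.087, 2.348, -0.0]
wrist_force: [0.5, -0.4, -3.7]
finger_gap: 0.0182
```

```bash
python3 -c "
from h import *
rep()"
```

```text
t 14.95  tip x_f -51.3  lat 0.13  z 75.91 mm | heading err -0.52 mrad pitch 0.14 roll 0.03
force F/Y/Z 0.42 0.43 -3.67 torque F/Y/Z [np.float64(0.048), np.float64(0.011), np.float64(0.012)] gap 0.018215769157388612
```

The shaft is entering the first bearing with almost no force. I continue at 1 mm per row.

Emit:
step_arm --moves '[[[-0.03,0,0,0,0,0,1],[-0.03,0,0,0,0,0,1],[-0.03,0,0,0,0,0,1],[-0.03,0,0,0,0,0,1],[-0.03,0,0,0,0,0,1],[-0.03,0,0,0,0,0,1],[-0.03,0,0,0,0,0,1],[-0.03,0,0,0,0,0,1]]]'

```text
t: 15.75
tool_pos: [0.538, 0.0318, 0.0759]
ee_rot: [2.087, 2.348, -0.0]
wrist_force: [1.2, 0.1, -4.8]
finger_gap: 0.0178
```

```bash
python3 -c "
from h import *
rep()"
```

```text
t 15.75  tip x_f -44.1  lat 0.16  z 75.94 mm | heading err -0.36 mrad pitch 0.09 roll 0.07
force F/Y/Z 0.02 1.17 -4.77 torque F/Y/Z [np.float64(0.089), np.float64(0.123), np.float64(0.051)] gap 0.017801676582591183
```

Emit:
step_arm --moves '[[[-0.03,0,0,0,0,0,1],[-0.03,0,0,0,0,0,1],[-0.03,0,0,0,0,0,1],[-0.03,0,0,0,0,0,1],[-0.03,0,0,0,0,0,1],[-0.03,0,0,0,0,0,1],[-0.03,0,0,0,0,0,1],[-0.03,0,0,0,0,0,1]]]'

```text
t: 16.55
tool_pos: [0.5388, 0.0247, 0.0759]
ee_rot: [2.087, 2.348, -0.0]
wrist_force: [0.6, 0.5, -4.9]
finger_gap: 0.0178
```

```bash
python3 -c "
from h import *
rep()"
```

```text
t 16.55  tip x_f -36.9  lat 0.15  z 75.93 mm | heading err -0.41 mrad pitch 0.09 roll 0.05
force F/Y/Z -0.41 0.62 -4.87 torque F/Y/Z [np.float64(0.079), np.float64(0.027), np.float64(0.035)] gap 0.017847439324993077
```

Emit:
step_arm --moves '[[[-0.05,0,0,0,0,0,1],[-0.05,0,0,0,0,0,1],[-0.05,0,0,0,0,0,1],[-0.05,0,0,0,0,0,1],[-0.05,0,0,0,0,0,1],[-0.05,0,0,0,0,0,1],[-0.05,0,0,0,0,0,1],[-0.05,0,0,0,0,0,1]]]'

```text
t: 17.35
tool_pos: [0.5403, 0.0127, 0.0759]
ee_rot: [2.087, 2.348, -0.0]
wrist_force: [1.4, 0.5, -4.5]
finger_gap: 0.018
```

```bash
python3 -c "
from h import *
rep()"
```

```text
t 17.35  tip x_f -24.8  lat 0.16  z 75.94 mm | heading err -0.44 mrad pitch 0.11 roll 0.07
force F/Y/Z -0.29 1.47 -4.49 torque F/Y/Z [np.float64(0.152), np.float64(0.054), np.float64(0.055)] gap 0.017966193204360863
```

Emit:
step_arm --moves '[[[-0.05,0,0,0,0,0,1],[-0.05,0,0,0,0,0,1],[-0.05,0,0,0,0,0,1],[-0.05,0,0,0,0,0,1],[-0.05,0,0,0,0,0,1],[-0.05,0,0,0,0,0,1],[-0.05,0,0,0,0,0,1],[-0.05,0,0,0,0,0,1]]]'

```text
t: 18.15
tool_pos: [0.5416, 0.0008, 0.0759]
ee_rot: [2.087, 2.348, -0.0]
wrist_force: [1.6, -0.0, -4.0]
finger_gap: 0.0181
```

```bash
python3 -c "
from h import *
rep()"
```

```text
t 18.15  tip x_f -12.9  lat 0.14  z 75.93 mm | heading err -0.37 mrad pitch 0.12 roll 0.03
force F/Y/Z 0.22 1.57 -4.0 torque F/Y/Z [np.float64(0.221), np.float64(0.149), np.float64(0.143)] gap 0.018107696307556785
```

Emit:
step_arm --moves '[[[-0.05,0,0,0,0,0,1],[-0.05,0,0,0,0,0,1],[-0.05,0,0,0,0,0,1],[-0.05,0,0,0,0,0,1],[-0.05,0,0,0,0,0,1],[-0.05,0,0,0,0,0,1],[-0.05,0,0,0,0,0,1],[-0.05,0,0,0,0,0,1]]]'

```text
t: 18.95
tool_pos: [0.543, -0.0111, 0.0759]
ee_rot: [2.087, 2.348, -0.0]
wrist_force: [1.4, 0.1, -4.0]
finger_gap: 0.0181
```

```bash
python3 -c "
from h import *
rep()"
```

```text
t 18.95  tip x_f -0.9  lat 0.10  z 75.91 mm | heading err -0.37 mrad pitch 0.10 roll -0.01
force F/Y/Z 0.02 1.38 -4.01 torque F/Y/Z [np.float64(0.254), np.float64(0.125), np.float64(0.136)] gap 0.018056581874613363
```

Emit:
step_arm --moves '[[[-0.05,0.01,0,0,0,0,1],[-0.05,0,0,0,0,0,1],[-0.05,0,0,0,0,0,1],[-0.05,0,0,0,0,0,1],[-0.05,0,0,0,0,0,1],[-0.05,0,0,0,0,0,1],[-0.05,0,0,0,0,0,1],[-0.05,0,0,0,0,0,1]]]'

```text
t: 19.75
tool_pos: [0.5447, -0.0231, 0.0759]
ee_rot: [2.087, 2.348, -0.0]
wrist_force: [-0.1, -0.2, -4.9]
finger_gap: 0.0184
```

Emit:
step_arm --moves '[[[-0.05,0,0,0,0,0,1],[-0.05,0,0,0,0,0,1],[-0.03,0,0,0,0,0,1],[-0.03,0,0,0,0,0,1],[-0.03,0,0,0,0,0,1],[-0.03,0,0,0,0,0,1],[0,0,0,0,0,0,1],[0,0,0,0,0,0,1]]]'

```text
t: 20.55
tool_pos: [0.5455, -0.0296, 0.0759]
ee_rot: [2.087, 2.348, -0.0]
wrist_force: [0.3, -0.0, -3.6]
finger_gap: 0.018
```

```bash
python3 -c "
from h import *
rep()"
```

```text
t 20.55  tip x_f 17.7  lat 0.38  z 75.91 mm | heading err -0.49 mrad pitch 0.19 roll -0.03
force F/Y/Z 0.06 0.26 -3.64 torque F/Y/Z [np.float64(0.099), np.float64(-0.043), np.float64(0.022)] gap 0.017977108226221897
```

Emit:
step_arm --moves '[[[-0.02,0,0,0,0,0,1],[-0.02,0,0,0,0,0,1],[-0.02,0,0,0,0,0,1],[-0.02,0,0,0,0,0,1],[-0.02,0,0,0,0,0,1],[-0.02,0,0,0,0,0,1],[-0.02,0,0,0,0,0,1],[0,0,0,0,0,0,1]]]'

```text
t: 21.35
tool_pos: [0.546, -0.0338, 0.0759]
ee_rot: [2.087, 2.348, -0.0]
wrist_force: [0.3, -0.0, -4.9]
finger_gap: 0.0181
```

```bash
python3 -c "
from h import *
rep()"
```

```text
t 21.35  tip x_f 22.0  lat 0.39  z 75.93 mm | heading err -0.54 mrad pitch 0.19 roll 0.01
force F/Y/Z 0.08 0.33 -4.93 torque F/Y/Z [np.float64(0.151), np.float64(-0.032), np.float64(0.027)] gap 0.018081604280489987
```

Emit:
step_arm --moves '[[[-0.02,0,0,0,0,0,1],[-0.02,0,0,0,0,0,1],[-0.02,0,0,0,0,0,1],[-0.02,0,0,0,0,0,1],[-0.02,0,0,0,0,0,1],[-0.02,0,0,0,0,0,1],[-0.02,0,0,0,0,0,1],[0,0,0,0,0,0,1]]]'

```text
t: 22.15
tool_pos: [0.5465, -0.0379, 0.0759]
ee_rot: [2.087, 2.348, -0.0]
wrist_force: [0.1, -0.0, -3.7]
finger_gap: 0.0183
```

```bash
python3 -c "
from h import *
rep()"
```

```text
t 22.15  tip x_f 26.1  lat 0.41  z 75.93 mm | heading err -0.48 mrad pitch 0.18 roll 0.04
force F/Y/Z 0.02 0.12 -3.68 torque F/Y/Z [np.float64(0.152), np.float64(-0.052), np.float64(0.037)] gap 0.018307338287618168
```

Emit:
step_arm --moves '[[[-0.02,0,0,0,0,0,1],[-0.02,0,0,0,0,0,1],[-0.02,0,0,0,0,0,1],[-0.02,0,0,0,0,0,1],[-0.02,0,0,0,0,0,1],[-0.02,0,0,0,0,0,1],[-0.02,0,0,0,0,0,1],[0,0,0,0,0,0,1]]]'

```text
t: 22.95
tool_pos: [0.547, -0.0421, 0.0759]
ee_rot: [2.087, 2.348, -0.0]
wrist_force: [1.2, -0.1, -3.5]
finger_gap: 0.0183
```

```bash
python3 -c "
from h import *
rep()"
```

```text
t 22.95  tip x_f 30.4  lat 0.40  z 75.92 mm | heading err -0.54 mrad pitch 0.21 roll 0.03
force F/Y/Z 0.22 1.15 -3.53 torque F/Y/Z [np.float64(0.151), np.float64(-0.02), np.float64(0.053)] gap 0.018272164873291297
```

Emit:
step_arm --moves '[[[-0.02,0,0,0,0,0,1],[-0.02,0,0,0,0,0,1],[-0.02,0,0,0,0,0,1],[-0.02,0,0,0,0,0,1],[-0.02,0,0,0,0,0,1],[-0.02,0,0,0,0,0,1],[-0.02,0,0,0,0,0,1],[0,0,0,0,0,0,1]]]'

```text
t: 23.75
tool_pos: [0.5475, -0.0463, 0.0759]
ee_rot: [2.087, 2.348, -0.0]
wrist_force: [1.2, -0.4, -4.3]
finger_gap: 0.0179
```

```bash
python3 -c "
from h import *
rep()"
```

```text
t 23.75  tip x_f 34.5  lat 0.39  z 75.91 mm | heading err -0.52 mrad pitch 0.15 roll 0.01
force F/Y/Z 0.55 1.11 -4.26 torque F/Y/Z [np.float64(0.138), np.float64(-0.011), np.float64(0.089)] gap 0.017895370253176248
```

Emit:
step_arm --moves '[[[-0.03,0,0,0,0,0,1],[-0.03,0,0,0,0,0,1],[-0.03,0,0,0,0,0,1],[-0.03,0,0,0,0,0,1],[-0.03,0,0,0,0,0,1],[-0.03,0,0,0,0,0,1],[-0.03,0,0,0,0,0,1],[-0.03,0,0,0,0,0,1]]]'

```text
t: 24.55
tool_pos: [0.5483, -0.0534, 0.0759]
ee_rot: [2.087, 2.348, -0.0]
wrist_force: [0.9, 0.4, -4.1]
finger_gap: 0.0182
```

```bash
python3 -c "
from h import *
rep()"
```

```text
t 24.55  tip x_f 41.7  lat 0.41  z 75.93 mm | heading err -0.43 mrad pitch 0.08 roll 0.04
force F/Y/Z -0.27 0.91 -4.09 torque F/Y/Z [np.float64(0.151), np.float64(0.126), np.float64(0.071)] gap 0.01819762731710829
```

Emit:
step_arm --moves '[[[-0.04,0,0,0,0,0,1],[-0.04,0,0,0,0,0,1],[-0.04,0,0,0,0,0,1],[-0.04,0,0,0,0,0,1],[-0.04,0,0,0,0,0,1],[-0.04,0,0,0,0,0,1],[-0.03,0,0,0,0,0,1],[-0.03,0,0,0,0,0,1]]]'

```text
t: 25.35
tool_pos: [0.5494, -0.0623, 0.0759]
ee_rot: [2.087, 2.348, -0.0]
wrist_force: [0.6, 1.1, -4.1]
finger_gap: 0.018
```

```bash
python3 -c "
from h import *
rep()"
```

```text
t 25.35  tip x_f 50.7  lat 0.42  z 75.94 mm | heading err -0.39 mrad pitch 0.07 roll 0.06
force F/Y/Z -1.0 0.71 -4.14 torque F/Y/Z [np.float64(0.202), np.float64(0.198), np.float64(0.085)] gap 0.017959926222773846
```

Emit:
step_arm --moves '[[[-0.04,0,0,0,0,0,1],[-0.04,0,0,0,0,0,1],[-0.04,0,0,0,0,0,1],[-0.04,0,0,0,0,0,1],[-0.04,0,0,0,0,0,1],[-0.04,0,0,0,0,0,1],[-0.04,0,0,0,0,0,1],[-0.04,0,0,0,0,0,1]]]'

```text
t: 26.15
tool_pos: [0.5505, -0.0718, 0.0759]
ee_rot: [2.087, 2.348, 0.0]
wrist_force: [1.6, 0.8, -3.0]
finger_gap: 0.018
```

Emit:
step_arm --moves '[[[-0.03,0,0,0,0,0,1],[-0.03,0,0,0,0,0,1],[-0.02,0,0,0,0,0,1],[-0.02,0,0,0,0,0,1],[-0.02,0,0,0,0,0,1],[-0.02,0,0,0,0,0,1],[0,0,0,0,0,0,1],[0,0,0,0,0,0,1]]]'

```text
t: 26.95
tool_pos: [0.551, -0.076, 0.0759]
ee_rot: [2.087, 2.348, -0.0]
wrist_force: [1.0, 0.2, -3.2]
finger_gap: 0.0182
```

```bash
python3 -c "
from h import *
rep()"
```

```text
t 26.95  tip x_f 64.5  lat 0.37  z 75.93 mm | heading err -0.46 mrad pitch 0.20 roll 0.02
force F/Y/Z -0.04 1.03 -3.17 torque F/Y/Z [np.float64(0.311), np.float64(0.006), np.float64(0.054)] gap 0.018189438486857057
```

Emit:
step_arm --moves '[[[-0.02,0,0,0,0,0,1],[-0.02,0,0,0,0,0,1],[-0.02,0,0,0,0,0,1],[-0.02,0,0,0,0,0,1],[-0.02,0,0,0,0,0,1],[0,0,0,0,0,0,1],[0,0,0,0,0,0,1],[0,0,0,0,0,0,1]]]'

```text
t: 27.75
tool_pos: [0.5513, -0.079, 0.0759]
ee_rot: [2.087, 2.348, -0.0]
wrist_force: [0.5, 0.5, -3.7]
finger_gap: 0.018
```

```bash
python3 -c "
from h import *
rep()"
```

```text
t 27.75  tip x_f 67.5  lat 0.40  z 75.95 mm | heading err -0.41 mrad pitch 0.22 roll 0.07
force F/Y/Z -0.4 0.53 -3.71 torque F/Y/Z [np.float64(0.327), np.float64(-0.069), np.float64(0.093)] gap 0.017973284105741998
```

Emit:
step_arm --moves '[[[-0.02,0,0,0,0,0,1],[-0.02,0,0,0,0,0,1],[-0.02,0,0,0,0,0,1],[-0.02,0,0,0,0,0,1],[-0.02,0,0,0,0,0,1],[0,0,0,0,0,0,1],[0,0,0,0,0,0,1],[0,0,0,0,0,0,1]]]'

```text
t: 28.55
tool_pos: [0.5514, -0.0804, 0.0758]
ee_rot: [-2.085, -2.348, -0.001]
wrist_force: [-0.7, 10.0, -1.9]
finger_gap: 0.0178
```

```bash
python3 -c "
from h import *
rep()"
```

```text
t 28.55  tip x_f 68.9  lat 0.30  z 75.76 mm | heading err 0.92 mrad pitch -1.71 roll -0.79
force F/Y/Z -10.03 0.46 -1.86 torque F/Y/Z [np.float64(0.02), np.float64(2.034), np.float64(0.144)] gap 0.01779389417958107
```

Emit:
step_arm --moves '[[[-0.02,0,0,0,0,0,1],[-0.02,0,0,0,0,0,1],[-0.02,0,0,0,0,0,1],[0,0,0,0,0,0,1],[0,0,0,0,0,0,1],[0,0,0,0,0,0,1],[0,0,0,0,0,0,1],[0,0,0,0,0,0,1]]]'

```text
t: 29.35
tool_pos: [0.5514, -0.0806, 0.0756]
ee_rot: [-2.082, -2.348, -0.002]
wrist_force: [-2.1, 18.8, -1.3]
finger_gap: 0.0179
```

```bash
python3 -c "
from h import *
rep()"
```

```text
t 29.35  tip x_f 69.1  lat 0.28  z 75.62 mm | heading err 2.22 mrad pitch -3.52 roll -1.42
force F/Y/Z -18.9 0.14 -1.25 torque F/Y/Z [np.float64(-0.102), np.float64(3.777), np.float64(0.09)] gap 0.017867434726797596
```

Firm stop at about 69 mm on my estimated scale (±3 mm), which is most likely the collar seating. I ease off and check by camera.

Emit:
step_arm --moves '[[[0.02,0,0,0,0,0,1],[0.02,0,0,0,0,0,1],[0.02,0,0,0,0,0,1],[0,0,0,0,0,0,1],[0,0,0,0,0,0,1],[0,0,0,0,0,0,1],[0,0,0,0,0,0,1],[0,0,0,0,0,0,1]]]'

```text
t: 30.15
tool_pos: [0.5514, -0.0804, 0.0758]
ee_rot: [-2.085, -2.348, -0.001]
wrist_force: [-0.6, 9.3, -2.6]
finger_gap: 0.0182
```

```bash
python3 - <<'E'
from h import *
rep()
b=snapshot("scene");cv2.imwrite("pics/scene5.png",b[:,:,::-1]);a=snapshot("top");cv2.imwrite("pics/top5.png",a[:,:,::-1])
cv2.imwrite("pics/b5.png",cv2.resize(b[150:270,140:340],(800,480),interpolation=2)[:,:,::-1])
c=calibration("scene")
for x in (.058,.072,-.058,-.072): print(x,((proj(c,[M+F*x+[0,0,.091],M+F*x+[0,0,.101]])-[140,150])*4).round(0))
E
```

```text
t 30.15  tip x_f 68.9  lat 0.33  z 75.77 mm | heading err 0.88 mrad pitch -1.63 roll -0.69
force F/Y/Z -9.34 0.46 -2.56 torque F/Y/Z [np.float64(0.069), np.float64(1.911), np.float64(0.171)] gap 0.018192080798923243
0.058 [[208. 303.]
 [204. 285.]]
0.072 [[180. 317.]
 [176. 299.]]
-0.058 [[419. 195.]
 [417. 177.]]
-0.072 [[443. 183.]
 [441. 166.]]
```

View pics/b5.png

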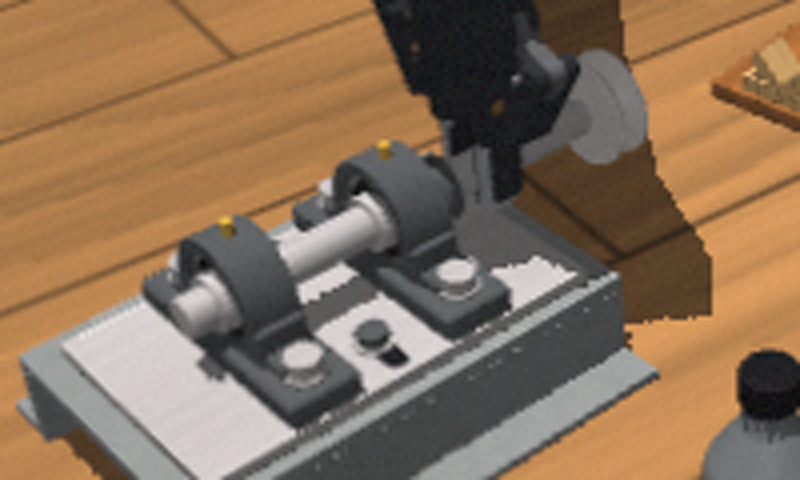

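The scene shows the tip about 14 mm beyond the second ring at about (183,316), against (180,317) predicted for fully home, and the collar against the first block. I relax the remaining push, then release.

Emit:
step_arm --moves '[[[0.02,0,0,0,0,0,1],[0.02,0,0,0,0,0,1],[0,0,0,0,0,0,1],[0,0,0,0,0,0,1],[0,0,0,0,0,0,1],[0,0,0,0,0,0,1],[0,0,0,0,0,0,1],[0,0,0,0,0,0,1]]]'

```text
t: 31.05
tool_pos: [0.5515, -0.0803, 0.0759]
ee_rot: [-2.087, -2.348, -0.0]
wrist_force: [0.1, 5.8, -4.2]
finger_gap: 0.0182
```

```bash
python3 -c "
from h import *
rep()"
```

```text
t 31.05  tip x_f 68.8  lat 0.41  z 75.89 mm | heading err -0.05 mrad pitch -0.39 roll -0.15
force F/Y/Z -5.79 0.78 -4.16 torque F/Y/Z [np.float64(0.195), np.float64(1.133), np.float64(0.118)] gap 0.018231724880695726
```

Emit:
step_arm --moves '[[[0,0,0,0,0,0,0.75],[0,0,0,0,0,0,0.7],[0,0,0,0,0,0,0.6],[0,0,0,0,0,0,0.5],[0,0,0,0,0,0,0.4],[0,0,0,0,0,0,0.2],[0,0,0,0,0,0,0],[0,0,0,0,0,0,0]]]'

```text
t: 31.85
tool_pos: [0.5515, -0.0807, 0.0759]
ee_rot: [2.087, 2.348, -0.0]
wrist_force: [-0.6, -0.1, -0.1]
finger_gap: 0.0852
```

```bash
python3 -c "
from h import *
rep()"
```

```text
t 31.85  tip x_f 69.2  lat 0.40  z 75.93 mm | heading err -0.37 mrad pitch 0.08 roll 0.03
force F/Y/Z 0.01 -0.57 -0.11 torque F/Y/Z [np.float64(0.05), np.float64(0.029), np.float64(-0.018)] gap 0.08517559063432108
```

Emit:
step_arm --moves '[[[0,0,-0.2,0,0,0,0],[0,0,-0.5,0,0,0,0],[0,0,-0.8,0,0,0,0],[0,0,-0.8,0,0,0,0],[0,0,-0.8,0,0,0,0],[0,0,-0.8,0,0,0,0],[0,0,-0.6,0,0,0,0],[0,0,0,0,0,0,0]]]'

```text
t: 32.65
tool_pos: [0.5526, -0.081, 0.2145]
ee_rot: [2.085, 2.345, 0.005]
wrist_force: [0.6, 0.1, -0.4]
finger_gap: 0.0851
```

```bash
python3 - <<'E'
from h import *
rep()
c=calibration("wrist");w=snapshot("wrist");b=snapshot("scene");cv2.imwrite("pics/w6.png",w[:,:,::-1]);cv2.imwrite("pics/scene6.png",b[:,:,::-1])
cv2.imwrite("pics/c6.png",np.vstack([cv2.resize(b[150:270,140:340],(480,288),interpolation=2),cv2.resize(w,(480,300))])[:,:,::-1])
c2=calibration("scene")
print(((proj(c2,[M+F*.072+[0,0,.091]])-[140,150])*2.4).round(0))
d=cv2.absdiff(b,cv2.imread("pics/scene0.png")[:,:,::-1]).max(2)
for n,(x0,x1,y0,y1) in dict(box=(350,408,224,280),can=(312,352,238,310),wrench=(433,493,178,216)).items(): print(n,"changed px",(d[y0:y1,x0:x1]>40).sum())
E
```

```text
t 32.65  tip x_f 69.6  lat 1.44  z 214.47 mm | heading err -0.63 mrad pitch 0.48 roll 4.65
force F/Y/Z -0.04 0.58 -0.38 torque F/Y/Z [np.float64(-0.017), np.float64(-0.014), np.float64(-0.024)] gap 0.08514283948574838
[[108. 190.]]
box changed px 0
can changed px 0
wrench changed px 0
```

View pics/c6.png

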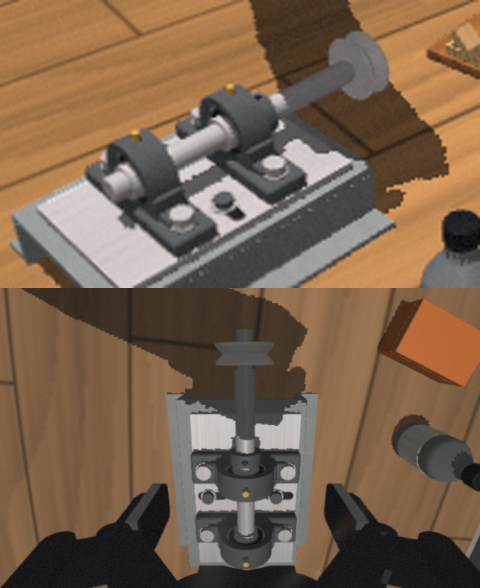

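The shaft is through both blocks and released, and the bystanders are unmoved. My axial scale has a ±3 mm doubt, so I look straight down on the collar/ring gap.

Emit:
step_arm --moves '[[[-0.4,0,0,0,0,0,0],[-0.6,0,0,0,0,0,0],[-0.6,0,0,0,0,0,0],[-0.6,0,0,0,0,0,0],[-0.6,0,0,0,0,0,0],[-0.5,0,0,0,0,0,0],[-0.3,0,0,0,0,0,0],[0,0,0,0,0,0,0]]]'

```text
t: 33.55
tool_pos: [0.5639, -0.1894, 0.2106]
ee_rot: [-2.089, -2.346, 0.001]
wrist_force: [0.7, -0.4, 0.6]
finger_gap: 0.0852
```

```bash
python3 - <<'E'
from h import *
rep()
for i in range(3): w=snapshot("wrist")
c=calibration("wrist");w=snapshot("wrist");cv2.imwrite("pics/w7.png",w[:,:,::-1]);np.save("w7.npy",c,allow_pickle=True)
q=proj(c,[M+F*-.060+[0,0,.108]])[0];print(q)
x,y=q.round().astype(int)
cr=w[max(0,y-50):y+70,x-50:x+50]; print(max(0,y-50),x-50)
cv2.imwrite("pics/c7.png",cv2.convertScaleAbs(cv2.resize(cr,None,fx=5,fy=5,interpolation=2),alpha=1.6,beta=15)[:,:,::-1])
for xx,z in((-.072,.108),(-.058,.108),(-.058,.105),(-.055,.122)): print(xx,z,proj(c,[M+F*xx+[0,0,z]])[0].round(1))
E
```

```text
t 33.55  tip x_f 178.6  lat -0.13  z 210.60 mm | heading err -2.19 mrad pitch 0.50 roll -0.68
force F/Y/Z 0.46 0.64 0.6 torque F/Y/Z [np.float64(-0.009), np.float64(0.036), np.float64(-0.02)] gap 0.08519161774443397
[329.54036011  95.57108162]
46 280
-0.072 0.108 [329.6  76.5]
-0.058 0.108 [329.5  98.7]
-0.058 0.105 [329.5  98.6]
-0.055 0.122 [329.5 104.4]
```

View pics/c7.png

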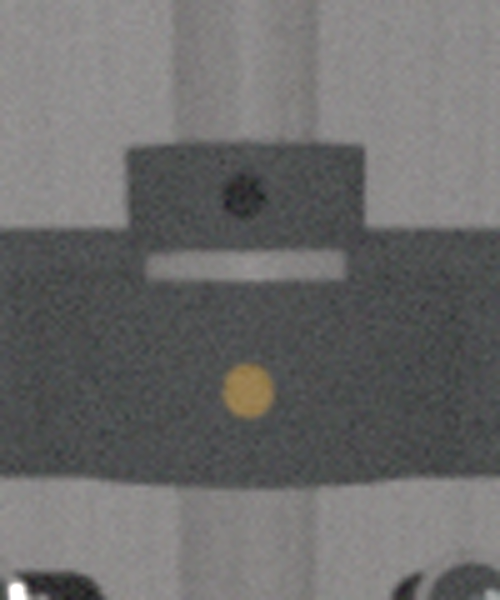

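```bash
python3 -c "
from h import *
rep(); print(hand_in())"
```

```text
t 33.75  tip x_f 176.3  lat 0.52  z 210.87 mm | heading err 0.64 mrad pitch -0.34 roll -0.06
force F/Y/Z -0.21 0.08 0.33 torque F/Y/Z [np.float64(0.034), np.float64(0.036), np.float64(-0.027)] gap 0.08501798609119764
the job is handed in; nothing more can be done
None
```

The shaft is fitted and the job is handed in at about 34 s of the 72 s allowed. I gripped it at about -33 mm, fed it through both bearings along the bore line I found by camera, and stopped when the collar met the first ring. Then I eased off, let go and lifted clear.

**Forces:** readings between moves stayed at or below about 1.5 N of side and axial load through both bearings. The seating push read 19 N and I eased it to about 6 N before letting go.

**Last checks:**
- **Seating:** a straight-down picture shows the collar against the first ring with no gap visible.
- **Tip:** in the scene view the shaft comes out beyond the second bearing.
- **Bystanders:** the box, oil can and wrench show no change in the scene picture against the start.

**What did not quite agree:**
- **Tip position:** the arm's own scale put the stop at about 69 mm, against the 72 mm nominal and the 70 mm minimum. The scene pictures read about 1 to 3 mm short of nominal. I took this as camera and grip offset, because the collar is visibly seated.
- **First ring:** it looked about 4 mm proud of its housing, against the stated 3 mm.

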